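Return the called ball through the spring flap

TASK

Put the big call ball back into the ball return box: pick it off its stand, push the box's spring flap down with it and let go only once more than half of the ball is inside the mouth, so that it drops in and the flap swings shut behind it. Leave the smaller raffle ball on its own stand.

Things in the scene. Friction and masses are not known exactly. Their poses are not given: they have to be found in the camera images.
- call_ball_center (a point): Centre of the call ball: the bigger of two plain white balls, 46 mm in diameter, about 100 g, loose. It sits on a small black stand (round foot 64 mm wide, 5 mm high, then a tube 30 mm wide with its rim 26 mm above the table), its centre 46 mm above the table. The point turns with the ball, so its axes mean nothing. It may be held across any level diameter.
- raffle_ball_center (a point): Centre of the raffle ball: the smaller white ball, 30 mm in diameter, on an identical stand beside the first, its centre 36 mm above the table. Which of the two stands is the left one changes. Not to be moved.
- mouth (a point): Centre of the mouth in the top of the fixed ball return box, at the top's height, 160 mm. Axes: z up, y along the flap hinge. The mouth is 115 mm in x, 124 mm in y. The box is plywood, 200 mm (x) by 160 mm (y), with a dark steel top; its middle is 22 mm to +x of this point. Inside it is over 125 mm deep, and reaches 60 mm past the mouth in +x: a ball let go in the mouth rolls off the flap and drops in.
- flap (a joint): Angle (rad) of the aluminium spring flap that fills the mouth, level with the box top: 0 shut, growing as it is pushed down into the box, 1.3 fully open. Hinged along the mouth's -x edge; its +x edge is free. The spring is weak: under 1 N at the free edge opens it, and it swings shut by itself within a second once nothing holds it.
There are look-alikes about, which are no part of the job. Leave any yellow look-alike of the part that bears call_ball_center alone.

How it is judged:
On the way:
1. the call ball, still gripped, is pushed into the mouth until its centre is below the box's top, with the flap held open by it (contact force between call_ball and the fingers above 0.5 N and z of call_ball_center in the frame of mouth below 0 m and horizontal distance between call_ball_center and mouth below 0.06 m and value of joint flap above 0.2 rad), for 0.1 s.
At the end, for the whole second after the job is handed in: the call ball is inside the return box, its centre at least 60 mm below the top, the flap is shut (under 0.1 rad), and the raffle ball is within 20 mm of where it was (z of call_ball_center in the frame of mouth below -0.06 m and x of call_ball_center in the frame of mouth between -0.08 and 0.125 m and y of call_ball_center in the frame of mouth between -0.08 and 0.08 m and value of joint flap below 0.1 rad and distance of raffle_ball_center from where it was at the start of the episode below 0.02 m); the robot touches nothing.
It fails at once if the raffle ball is knocked or taken off its stand (moved more than 20 mm) (distance of raffle_ball_center from where it was at the start of the episode above 0.02 m).
It also fails if it takes over 35 s, if anything falls off the work surface, if the arm or the gripper's body presses on something with over 40 N, if the wrist force passes 120 N, or if a joint passes its speed limit or range.

ROBOT

A 7-joint arm with a two-finger parallel gripper is mounted at the origin on the work surface. World frame = base frame: x ahead of the robot, y to its left, z up, the work surface at z = 0. Lengths are in m, angles in rad, forces in N, time in s.
With the tool pointing down it reaches from about 0.4 to 0.85 m from the base axis. Payload 10.4 kg.
Tool frame: the origin (TCP) lies midway between the tips of the shut fingers; the grasp point (between the pads) lies 19 mm behind it; y points along the fingers, z is the direction in which the jaws open and shut, and the axes are right-handed (so a half turn about y gives the same grasp; the last joint's range is limited). The gripper opens to 85 mm and grips with 20 to 120 N. Pads are 22 mm wide; open, the fingers measure 114 mm over their backs; the gripper's body (76 mm by 85 mm) begins 54 mm behind the grasp point. The pads swing forward as they close: fully open they stand 13 mm farther back than shut.
Start: joints at [-1.315, 0.332, -0.065, 1.46, 0.022, 1.35, -0.088], TCP at [0.172, 0.601, 0.231] pointing down, gripper open.
Joint ranges: [-2.6, 2.6], [-0.5, 2.12], [-1.47, 1.34], [0.16, 2.42], [-1.27, 4.41], [0.06, 2.06], [-2.6, 2.6]. Speed limits (rad/s): [2.22, 2.22, 2.79, 2.79, 3.14, 3.14, 3.14].

INTERFACE

Orientations are given as [roll, pitch, yaw] about the fixed x, y, z axes, in that order (R = Rz(yaw) Ry(pitch) Rx(roll)).
In Python, from rig import robot gives the robot as it stands. The module is installed in compiled form; this text tells all that it offers.
- The arm moves only by the shell command python3 -m inch 'ROWS'. ROWS is JSON, a list of rows, each an object of numbers: "grip": the opening, from 0 (shut) to 1 (fully open); "x", "y", "z": the shift along the world's x, y, z in units of 40 mm (1.0 is 40 mm); "ax", "ay", "az": the turn, a rotation vector about the world's x, y, z in units of 6 degrees (1.0 is 6 degrees). In form: [{"grip": .., "x": .., "y": .., "z": .., "ax": .., "ay": .., "az": ..}, ...]. A call has 1 to 8 rows; each row is the pose to reach, as a shift and turn from the pose measured when the call began; what a row does not reach only later rows make up. A row lasts 1/12 s, in which the tool goes at most 41.7 mm and 7.16 degrees, less where a joint would pass 70% of its speed; a pose out of reach is approached as far as the arm can. A call with a gripper value outside its range is refused whole. The fingers move at their own pace and stop on an object; the grip force is fixed at half the most. Time passes only in rows, so rows that repeat a pose let the fingers close. It gives the time, the measured TCP pose, the force and the opening at its end, in the units of the state.
- robot.sense(): the state, without advancing time (a new reading comes with each control period).
- robot.grab_frame(name): name is "side" or "top" or "wrist"; returns the picture (384x512x3 uint8, blue, green, red); there is no depth.
- robot.calibration(name): a dict with "fx", "fy", "cx", "cy" (pixels), "extrinsics" (4x4, takes a point from camera to world coordinates); the wrist camera has in their place "mount" (4x4, takes a point from camera to tool coordinates, whose origin is the TCP and whose axes are the tool frame's). Camera axes: x right, y down, z forward; pixel columns grow to the right and rows downward; lengths in m; the calibration is good to about 2 mm. A picture is of the moment at which its call begins: read the wrist's pose just before it. calibration takes no time and is no camera call.
- robot.sign_off(): hands the job in, once; it reports no verdict.
The state is a dict: "time": time; "joint_pos": joint angles; "qd": joint speeds; "joint_torque": joint torques, N m; "ee_pos": TCP position; "eef_rot": TCP orientation; "contact_force": force on the tool from outside, world axes, zero at the start; "ft_torque": the same for the moment, N m; "opening": finger opening in m.
Only numpy, scipy, OpenCV 4.12 (cv2) and the standard library are available. Lean on these libraries where they do the work, as an engineer would, in place of code of your own. Each camera call takes 0.05 s, during which the arm holds its last target.

## Working session

There is one attempt and no reset: what is moved stays moved. The work goes in short steps, Python scripts to look and compute and a shell command to move; the robot and the scene stay as the last step left them, time stands still between calls to the robot, and variables do not carry over. Pictures are saved under pics/ and viewed, and the job is handed in when it is done.

```bash
mkdir -p pics
python3 - <<'E'
from rig import robot
import cv2,numpy as np
np.set_printoptions(precision=4,suppress=True)
s=robot.sense();print(s['time'],s['ee_pos'],s['eef_rot'],s['opening'])
for n in['side','top']:
    cv2.imwrite(f'pics/{n}0.png',robot.grab_frame(n));c=robot.calibration(n);print(n,c['fx'],c['fy'],c['cx'],c['cy']);print(np.array(c['extrinsics']))
E
```

```text
0.0 [0.1719 0.6005 0.2305] [-1.5723 -0.     -0.2787] 0.08549309250583242
side 355.16025195403296 355.16025195403296 248.00103381730662 187.952613077316
[[-0.8892 -0.3335  0.3133  0.2696]
 [-0.4576  0.6467 -0.6102  0.4732]
 [ 0.0009 -0.6859 -0.7277  0.6987]
 [ 0.      0.      0.      1.    ]]
top 448.7771248172965 448.7771248172965 252.1373389530817 196.2242815510651
[[ 0.0028 -0.9925  0.1226  0.4037]
 [-0.9994  0.0014  0.0344 -0.0176]
 [-0.0343 -0.1226 -0.9919  1.0183]
 [ 0.      0.      0.      1.    ]]
```

View pics/side0.png

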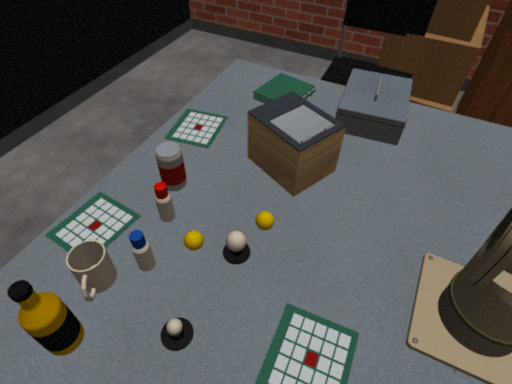

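View pics/top0.png

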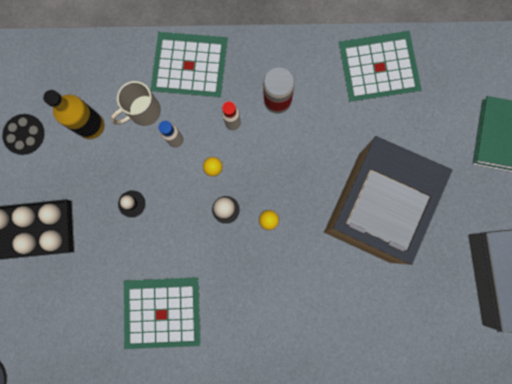

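The candidates for the call ball in the top view are:
- white ball on stand at (224,208), the bigger one
- white ball on stand at (127,202), the smaller one, so the raffle ball
- yellow balls at (213,167) and (269,220)
- pale balls in the tray at about (35,228)

I choose (224,208) and will check it in a close crop.

Run:
```python
import cv2,numpy as np
t=cv2.imread('pics/top0.png');s=cv2.imread('pics/side0.png')
a=cv2.resize(t[170:250,100:300],None,fx=4,fy=4,interpolation=2)
b=cv2.resize(t[125:275,315:465],None,fx=4,fy=4,interpolation=2)
c=cv2.resize(s[80:270,180:360],None,fx=3,fy=3,interpolation=2)
cv2.imwrite('pics/a.png',a);cv2.imwrite('pics/b.png',b);cv2.imwrite('pics/c.png',c)
```

```text
(no output)
```

View pics/a.png

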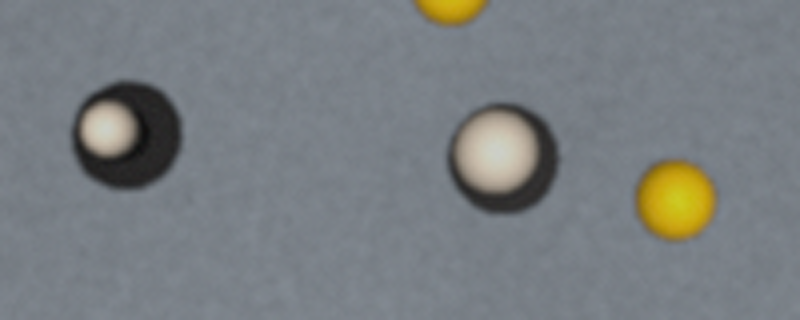

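View pics/b.png

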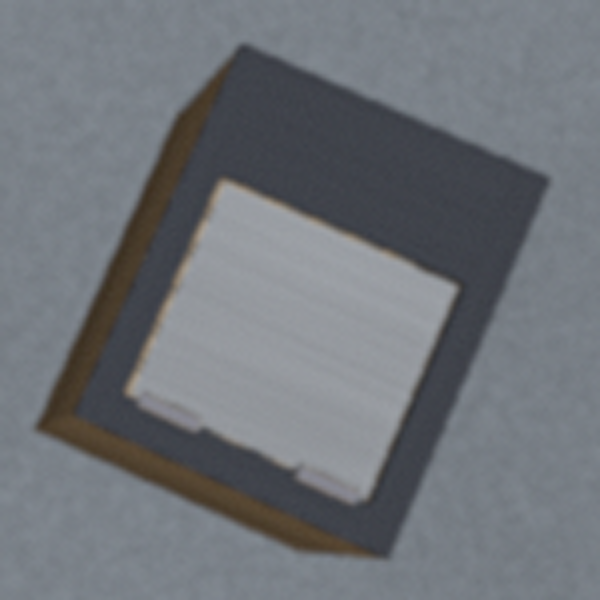

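View pics/c.png

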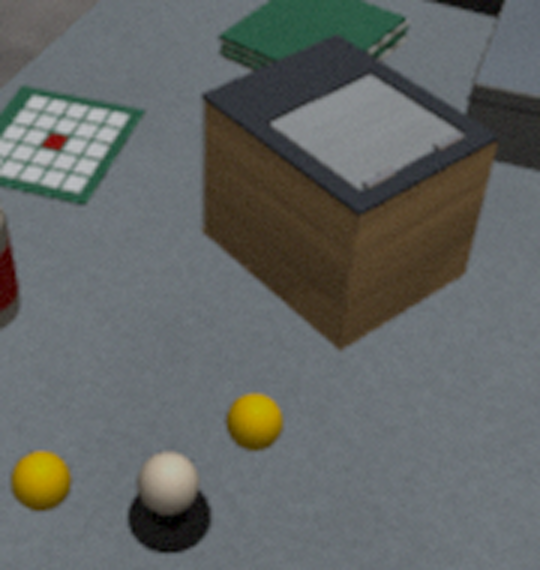

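The big ball (about 21 px across, white) sits at top (224.0,208.0). The raffle ball (about 15 px) is at (127,202.2). The flap's hinges are on the lower edge in the top view, and the mouth corners are at crop (222,180), (460,286), (368,503) and (127,393).

```bash
cat > h.py <<'E'
from rig import robot
import numpy as np
def plane(n,uv,z):
    c=robot.calibration(n);T=np.array(c['extrinsics'])
    d=T[:3,:3]@np.array([(uv[0]-c['cx'])/c['fx'],(uv[1]-c['cy'])/c['fy'],1]);o=T[:3,3]
    return o+d*(z-o[2])/d[2]
E
python3 - <<'E'
from h import *
np.set_printoptions(precision=4,suppress=True)
print('call',plane('top',(224.0-.1,208.0),.046),plane('side',(180+168/3,80+484/3),.046))
print('raf',plane('top',(127,202.2),.036),plane('side',(175,327),.036))
P=[plane('top',(315+u/4,125+v/4),.16) for u,v in[(222,180),(460,286),(368,503),(127,393)]]
print(np.array(P)); m=np.mean(P,0);print('mouth',m)
x=(P[0]+P[1]-P[2]-P[3]); print('yaw',np.degrees(np.arctan2(x[1],x[0])),np.linalg.norm(x)/2,np.linalg.norm(P[0]-P[1]))
Q=[plane('side',(180+u/3,80+v/3),.16) for u,v in[(271,124),(373,74),(463,134),(361,192)]];print('mouth side',np.mean(Q,0))
for y in [plane('top',(213,167),.023),plane('top',(269,220),.023)]:print('yel',y)
B=[plane('top',(315+u/4,125+v/4),.16) for u,v in[(242,44),(549,180),(388,556),(76,415)]];print('box',np.array(B))
c=np.array(robot.calibration('wrist')['mount']);print(c)
E
```

```text
call [0.4981 0.0777 0.046 ] [0.4999 0.0823 0.046 ]
raf [0.5121 0.295  0.036 ] [0.5126 0.2983 0.036 ]
[[ 0.5603 -0.2157  0.16  ]
 [ 0.5088 -0.3264  0.16  ]
 [ 0.4062 -0.2791  0.16  ]
 [ 0.4578 -0.1679  0.16  ]]
mouth [ 0.4832 -0.2472  0.16  ]
yaw -24.85921339879649 0.11302145121861139 0.12212382167006687
mouth side [ 0.4827 -0.241   0.16  ]
yel [0.5934 0.1056 0.023 ]
yel [ 0.4735 -0.0207  0.023 ]
box [[ 0.6273 -0.2272  0.16  ]
 [ 0.5598 -0.3707  0.16  ]
 [ 0.3816 -0.2874  0.16  ]
 [ 0.4473 -0.1436  0.16  ]]
[[ 0.0012  0.9497  0.3131 -0.079 ]
 [ 0.0001 -0.3131  0.9497 -0.1429]
 [ 1.     -0.0011 -0.0004  0.    ]
 [ 0.      0.      0.      1.    ]]
```

```bash
python3 -m inch '[{"grip":1,"x":0.4,"y":-0.6},{"grip":1,"x":0.9,"y":-1.4},{"grip":1,"x":1.4,"y":-2.2},{"grip":1,"x":1.9,"y":-3.0,"az":-0.5},{"grip":1,"x":2.4,"y":-3.8,"az":-1},{"grip":1,"x":2.9,"y":-4.6,"az":-1.5},{"grip":1,"x":3.4,"y":-5.4,"az":-1.5},{"grip":1,"x":4,"y":-6.2,"az":-1.5}]'
```

```text
validation failed for argument at $[0]...
```

```bash
python3 -m inch '[{"grip":1,"x":0.4,"y":-0.6,"z":0,"ax":0,"ay":0,"az":0},{"grip":1,"x":0.9,"y":-1.4,"z":0,"ax":0,"ay":0,"az":0},{"grip":1,"x":1.4,"y":-2.2,"z":0,"ax":0,"ay":0,"az":0},{"grip":1,"x":1.9,"y":-3.0,"z":0,"ax":0,"ay":0,"az":-0.5},{"grip":1,"x":2.4,"y":-3.8,"z":0,"ax":0,"ay":0,"az":-1},{"grip":1,"x":2.9,"y":-4.6,"z":0,"ax":0,"ay":0,"az":-1.5},{"grip":1,"x":3.4,"y":-5.4,"z":0,"ax":0,"ay":0,"az":-1.5},{"grip":1,"x":4,"y":-6.2,"z":0,"ax":0,"ay":0,"az":-1.5}]'
```

```text
time: 0.77
ee_pos: [0.3319, 0.3509, 0.2305]
eef_rot: [-1.572, 0.0, -0.435]
contact_force: [1.3, -0.3, 0.4]
opening: 0.0856
```

```bash
python3 -m inch '[{"grip":1,"x":0.5,"y":-0.8,"z":0,"ax":0,"ay":0,"az":0},{"grip":1,"x":1.0,"y":-1.6,"z":0,"ax":0,"ay":0,"az":0},{"grip":1,"x":1.5,"y":-2.4,"z":0,"ax":0,"ay":0,"az":0},{"grip":1,"x":2.0,"y":-3.2,"z":0,"ax":0,"ay":0,"az":0},{"grip":1,"x":2.5,"y":-4.0,"z":0,"ax":0,"ay":0,"az":0},{"grip":1,"x":3.0,"y":-4.8,"z":0,"ax":0,"ay":0,"az":0},{"grip":1,"x":3.5,"y":-5.6,"z":0,"ax":0,"ay":0,"az":0},{"grip":1,"x":3.9,"y":-6.3,"z":0,"ax":0,"ay":0,"az":0}]'
python3 -m inch '[{"grip":1,"x":0.2,"y":-0.4,"z":-0.5,"ax":0,"ay":0,"az":0},{"grip":1,"x":0.2,"y":-0.4,"z":-1,"ax":0,"ay":0,"az":0},{"grip":1,"x":0.2,"y":-0.4,"z":-1,"ax":0,"ay":0,"az":0}]'
python3 - <<'E'
from h import *
import cv2
s=robot.sense();print(s['ee_pos'],s['eef_rot'])
cv2.imwrite('pics/w1.png',robot.grab_frame('wrist'));c=robot.calibration('wrist');print(c['fx'],c['cx'],c['cy'])
E
```

```text
time: 1.43
ee_pos: [0.4888, 0.0963, 0.2304]
eef_rot: [-1.572, 0.0, -0.437]
contact_force: [0.3, 0.4, 0.0]
opening: 0.0855
time: 1.68
ee_pos: [0.4951, 0.0784, 0.187]
eef_rot: [-1.577, 0.004, -0.439]
contact_force: [-1.1, 0.2, -0.7]
opening: 0.0853
[0.49513279 0.0784479  0.18695819] [-1.57661109  0.00380142 -0.43930175]
269.0865899812721 260.7139365038578 187.4652844286049
```

View pics/w1.png

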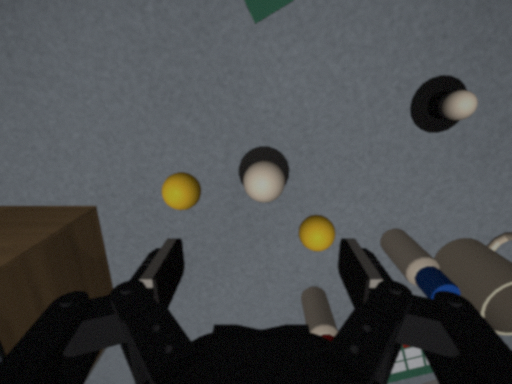

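The wrist view shows the call ball at (264,181) on its black stand, between the fingers' columns, with yellow balls at (181,191) and (317,233).

```bash
cat >> h.py <<'E'
from scipy.spatial.transform import Rotation as Ro
def wplane(s,uv,z):
    c=robot.calibration('wrist');M=np.array(c['mount']);R=Ro.from_euler('xyz',s['eef_rot']).as_matrix()
    o=R@M[:3,3]+s['ee_pos'];d=R@M[:3,:3]@np.array([(uv[0]-c['cx'])/c['fx'],(uv[1]-c['cy'])/c['fy'],1])
    return o+d*(z-o[2])/d[2]
E
python3 - <<'E'
from h import *
s=robot.sense();p=wplane(s,(264,181),.046);print(p,(p-s['ee_pos'])/.04)
E
```

```text
[0.503309   0.07962627 0.046     ] [ 0.195464   -0.00527858 -3.57022861]
```

```bash
python3 -m inch '[{"grip":1,"x":0.14,"y":0.04,"z":-0.7,"ax":0,"ay":0,"az":0},{"grip":1,"x":0.14,"y":0.04,"z":-1.4,"ax":0,"ay":0,"az":0},{"grip":1,"x":0.14,"y":0.04,"z":-2.1,"ax":0,"ay":0,"az":0},{"grip":1,"x":0.14,"y":0.04,"z":-2.8,"ax":0,"ay":0,"az":0},{"grip":1,"x":0.14,"y":0.04,"z":-3.3,"ax":0,"ay":0,"az":0},{"grip":1,"x":0.14,"y":0.04,"z":-3.7,"ax":0,"ay":0,"az":0},{"grip":1,"x":0.14,"y":0.04,"z":-4.1,"ax":0,"ay":0,"az":0},{"grip":1,"x":0.14,"y":0.04,"z":-4.1,"ax":0,"ay":0,"az":0}]'
python3 - <<'E'
from h import *
import cv2
s=robot.sense();print(s['ee_pos'],s['eef_rot'])
cv2.imwrite('pics/w2.png',robot.grab_frame('wrist'))
E
```

```text
time: 2.4
ee_pos: [0.4996, 0.0826, 0.0232]
eef_rot: [-1.577, 0.006, -0.435]
contact_force: [-0.2, 0.6, -0.6]
opening: 0.0855
[0.49961649 0.08256457 0.02319251] [-1.57729255  0.00574782 -0.4351283 ]
```

View pics/w2.png

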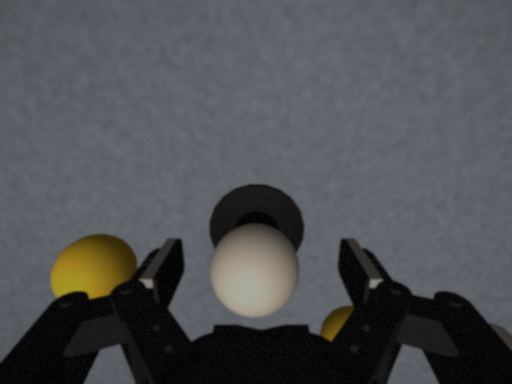

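The ball is at (254.5,270), between the open fingers (midline about column 261).

Run:
```python
from h import *
s=robot.sense();p=wplane(s,(254.5,270),.046);print(p,(p-s['ee_pos'])/.04)
R=Ro.from_euler('xyz',s['eef_rot']).as_matrix();print(R.T@(p-s['ee_pos']),R)
```

```text
[0.50559683 0.07667138 0.046     ] [ 0.12878406 -0.14414708  0.53344902]
[ 0.00700615 -0.02135266 -0.00317307] [[ 0.9066167  -0.00647267  0.42190552]
 [-0.42193069 -0.00313781  0.90662266]
 [-0.00454441 -0.99997413 -0.00557581]]
```

```bash
python3 -m inch '[{"grip":1,"x":0.11,"y":-0.12,"z":0,"ax":0,"ay":0,"az":0},{"grip":1,"x":0.11,"y":-0.12,"z":0,"ax":0,"ay":0,"az":0},{"grip":0.3,"x":0.11,"y":-0.12,"z":0,"ax":0,"ay":0,"az":0},{"grip":0.3,"x":0.11,"y":-0.12,"z":0,"ax":0,"ay":0,"az":0},{"grip":0.3,"x":0.11,"y":-0.12,"z":0,"ax":0,"ay":0,"az":0},{"grip":0.3,"x":0.11,"y":-0.12,"z":0,"ax":0,"ay":0,"az":0},{"grip":0.3,"x":0.11,"y":-0.12,"z":0,"ax":0,"ay":0,"az":0},{"grip":0.3,"x":0.11,"y":-0.12,"z":0,"ax":0,"ay":0,"az":0}]'
python3 - <<'E'
from h import *
import cv2
s=robot.sense();print(s['ee_pos'],s['eef_rot'],s['opening'])
cv2.imwrite('pics/w3.png',robot.grab_frame('wrist'))
E
```

```text
time: 3.12
ee_pos: [0.5053, 0.0779, 0.0255]
eef_rot: [-1.575, 0.004, -0.436]
contact_force: [-2.4, -0.5, 8.1]
opening: 0.0436
[0.5053424  0.07788551 0.02550624] [-1.57530998  0.00395351 -0.43560826] 0.043586201490460046
```

View pics/w3.png

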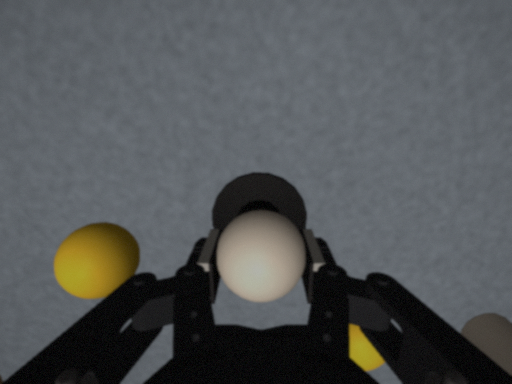

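```bash
python3 -m inch '[{"grip":0.2,"x":0,"y":0,"z":0.1,"ax":0,"ay":0,"az":0},{"grip":0.2,"x":0,"y":0,"z":0.3,"ax":0,"ay":0,"az":0},{"grip":0.2,"x":0,"y":0,"z":0.7,"ax":0,"ay":0,"az":0},{"grip":0.2,"x":0,"y":0,"z":1.2,"ax":0,"ay":0,"az":0},{"grip":0.2,"x":0,"y":0,"z":1.8,"ax":0,"ay":0,"az":0},{"grip":0.2,"x":0,"y":0,"z":2.5,"ax":0,"ay":0,"az":0},{"grip":0.2,"x":0,"y":0,"z":3.2,"ax":0,"ay":0,"az":0},{"grip":0.2,"x":0,"y":0,"z":4,"ax":0,"ay":0,"az":0}]'
python3 -m inch '[{"grip":0.2,"x":0,"y":0,"z":0.6,"ax":0,"ay":0,"az":0},{"grip":0.2,"x":0,"y":0,"z":1.0,"ax":0,"ay":0,"az":0},{"grip":0.2,"x":0,"y":0,"z":1.0,"ax":0,"ay":0,"az":0}]'
python3 - <<'E'
from h import *
import cv2
s=robot.sense();print(s['ee_pos'],s['eef_rot'],s['opening'],s['contact_force'])
cv2.imwrite('pics/w4.png',np.hstack([robot.grab_frame('wrist')[150:],robot.grab_frame('side')[100:334]])[:,:800])
E
```

```text
time: 3.83
ee_pos: [0.5046, 0.0775, 0.1868]
eef_rot: [-1.576, 0.005, -0.436]
contact_force: [1.1, 0.2, -1.0]
opening: 0.0439
time: 4.08
ee_pos: [0.5061, 0.0777, 0.2311]
eef_rot: [-1.572, 0.001, -0.436]
contact_force: [0.4, 1.1, -1.8]
opening: 0.044
[0.50610693 0.07766382 0.23111629] [-1.57157646e+00  5.23999254e-04 -4.36343658e-01] 0.044022701239340496 [ 0.37717615  1.11028212 -1.76324007]
```

View pics/w4.png

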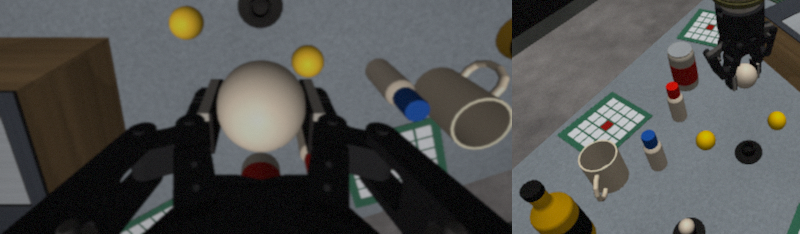

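The ball is held: it is between the pads in the wrist view, and the side view shows an empty stand. The raffle ball is undisturbed.

```bash
python3 -m inch '[{"grip":0.2,"x":0,"y":-0.5,"z":0.1,"ax":0,"ay":0,"az":0},{"grip":0.2,"x":0,"y":-1.2,"z":0.2,"ax":0,"ay":0,"az":0},{"grip":0.2,"x":-0.1,"y":-2.0,"z":0.3,"ax":0,"ay":0,"az":0},{"grip":0.2,"x":-0.1,"y":-2.8,"z":0.3,"ax":0,"ay":0,"az":0},{"grip":0.2,"x":-0.2,"y":-3.6,"z":0.3,"ax":0,"ay":0,"az":0},{"grip":0.2,"x":-0.2,"y":-4.4,"z":0.3,"ax":0,"ay":0,"az":0},{"grip":0.2,"x":-0.3,"y":-5.0,"z":0.3,"ax":0,"ay":0,"az":0},{"grip":0.2,"x":-0.3,"y":-5.4,"z":0.3,"ax":0,"ay":0,"az":0}]'
python3 -m inch '[{"grip":0.2,"x":-0.1,"y":-0.5,"z":0,"ax":0,"ay":0,"az":0},{"grip":0.2,"x":-0.1,"y":-1.2,"z":0,"ax":0,"ay":0,"az":0},{"grip":0.2,"x":-0.1,"y":-1.9,"z":0,"ax":0,"ay":0,"az":0},{"grip":0.2,"x":-0.1,"y":-2.4,"z":0,"ax":0,"ay":0,"az":0},{"grip":0.2,"x":-0.1,"y":-2.7,"z":0,"ax":0,"ay":0,"az":0},{"grip":0.2,"x":-0.1,"y":-2.7,"z":0,"ax":0,"ay":0,"az":0}]'
python3 - <<'E'
from h import *
import cv2
s=robot.sense();print(s['ee_pos'],s['eef_rot'],s['opening'],s['contact_force'])
cv2.imwrite('pics/w5.png',cv2.resize(robot.grab_frame('wrist'),(800,600),interpolation=2))
cv2.imwrite('pics/s5.png',cv2.resize(robot.grab_frame('side')[60:220,200:400],None,fx=4,fy=3.75*4/3.75,interpolation=2)[:600])
E
```

```text
time: 4.85
ee_pos: [0.4908, -0.1416, 0.238]
eef_rot: [-1.577, 0.006, -0.439]
contact_force: [-0.2, -0.0, -1.2]
opening: 0.0434
time: 5.35
ee_pos: [0.4852, -0.2524, 0.2367]
eef_rot: [-1.579, 0.008, -0.444]
contact_force: [0.1, 0.0, 0.3]
opening: 0.0431
[ 0.48519673 -0.25239732  0.23666945] [-1.57882028  0.00783335 -0.4437879 ] 0.04314640537688352 [0.1311622  0.0137454  0.28971281]
```

View pics/w5.png

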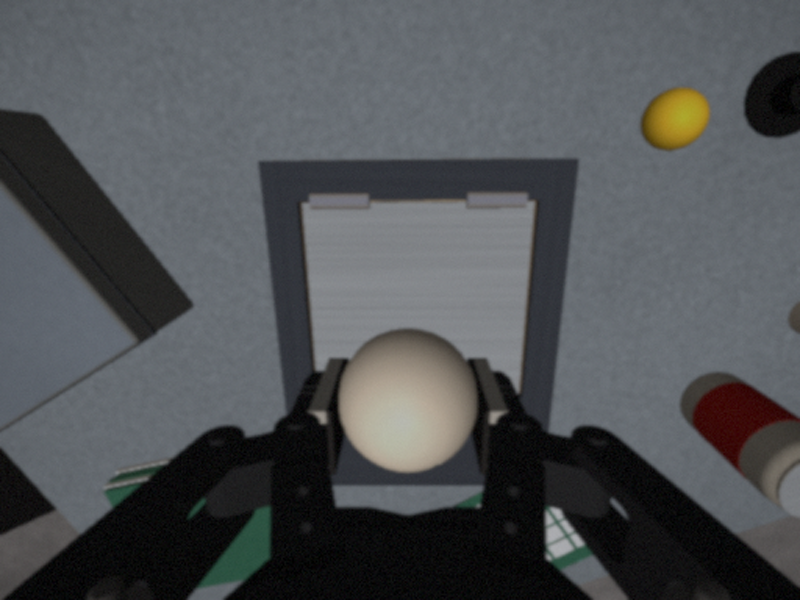

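View pics/s5.png

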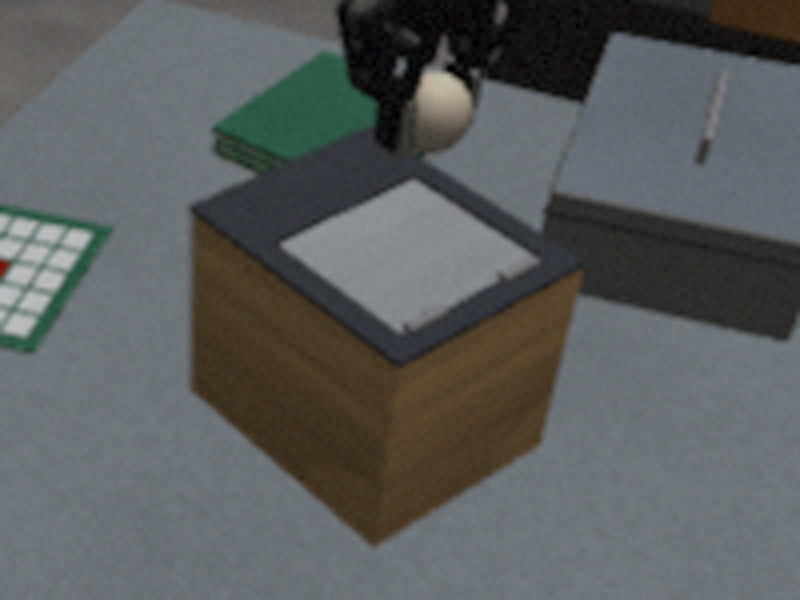

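The wrist view shows the mouth's hinge corners at (301,202) and (537,202), and the held ball at (409,400), all on the 800-wide scale. The side view shows the ball above the top with the flap still shut.

Run:
```python
from h import *
np.set_printoptions(precision=4,suppress=True)
s=robot.sense();k=1/1.5625
a=wplane(s,(301*k,202*k),.16);b=wplane(s,(537*k,202*k),.16)
y=(b-a)/np.linalg.norm(b-a);x=np.array([y[1],-y[0],0]);m=(a+b)/2+x*.0575
print(a,b,np.linalg.norm(b-a),'yaw',np.degrees(np.arctan2(x[1],x[0])),'mouth',m)
ball=wplane(s,(409*k,400*k),.2567)
print(ball,s['ee_pos'])
d=ball-m;print('ball in mouth',d@x,d@y)
d=s['ee_pos']-m;print('tcp in mouth',d@x,d@y)
print(s['ee_pos'],Ro.from_euler('xyz',s['eef_rot']).as_matrix())
```

```text
[ 0.4117 -0.2752  0.16  ] [ 0.4635 -0.1654  0.16  ] 0.12143734901788455 yaw -25.2605330370498 mouth [ 0.4896 -0.2448  0.16  ]
[ 0.4862 -0.2484  0.2567] [ 0.4862 -0.2493  0.2368]
ball in mouth -0.0015467784363302113 -0.004731860742928086
tcp in mouth -0.001152108522632899 -0.005540556571773985
[ 0.4862 -0.2493  0.2368] [[ 0.9046 -0.0101  0.4262]
 [-0.4263 -0.0025  0.9046]
 [-0.0081 -0.9999 -0.0065]]
```

```bash
python3 -m inch '[{"grip":0.2,"x":0.15,"y":0.03,"z":-0.4,"ax":0,"ay":0,"az":0},{"grip":0.2,"x":0.15,"y":0.03,"z":-0.9,"ax":0,"ay":0,"az":0},{"grip":0.2,"x":0.15,"y":0.03,"z":-1.4,"ax":0,"ay":0,"az":0},{"grip":0.2,"x":0.15,"y":0.03,"z":-1.8,"ax":0,"ay":0,"az":0},{"grip":0.2,"x":0.15,"y":0.03,"z":-2.2,"ax":0,"ay":0,"az":0},{"grip":0.2,"x":0.15,"y":0.03,"z":-2.6,"ax":0,"ay":0,"az":0},{"grip":0.2,"x":0.15,"y":0.03,"z":-2.9,"ax":0,"ay":0,"az":0},{"grip":0.2,"x":0.15,"y":0.03,"z":-3.2,"ax":0,"ay":0,"az":0}]'
python3 -m inch '[{"grip":0.2,"x":0,"y":0,"z":0,"ax":0,"ay":0,"az":0},{"grip":0.2,"x":0,"y":0,"z":0,"ax":0,"ay":0,"az":0}]'
python3 - <<'E'
from h import *
import cv2
s=robot.sense();print(s['ee_pos'],s['eef_rot'],s['opening'],s['contact_force'])
cv2.imwrite('pics/w6.png',robot.grab_frame('wrist'))
cv2.imwrite('pics/s6.png',cv2.resize(robot.grab_frame('side')[60:200,200:400],None,fx=4,fy=4,interpolation=2)[:600])
E
```

```text
time: 6.12
ee_pos: [0.4923, -0.2469, 0.1077]
eef_rot: [-1.577, 0.009, -0.439]
contact_force: [-0.3, -0.7, -0.2]
opening: 0.0436
time: 6.28
ee_pos: [0.4922, -0.2461, 0.1073]
eef_rot: [-1.577, 0.01, -0.438]
contact_force: [1.3, 0.1, -0.5]
opening: 0.0434
[ 0.4921895  -0.24613505  0.10728878] [-1.57702791  0.00987007 -0.43820565] 0.043353363635050046 [ 1.3221929   0.07306633 -0.5032992 ]
```

View pics/w6.png

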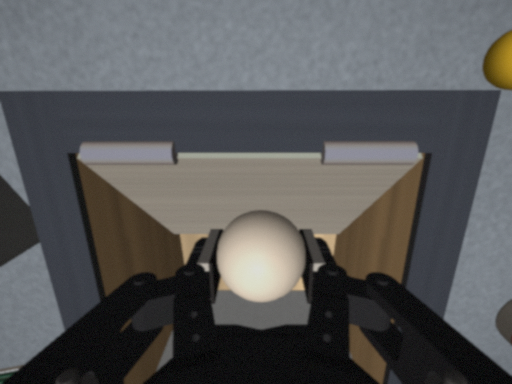

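View pics/s6.png

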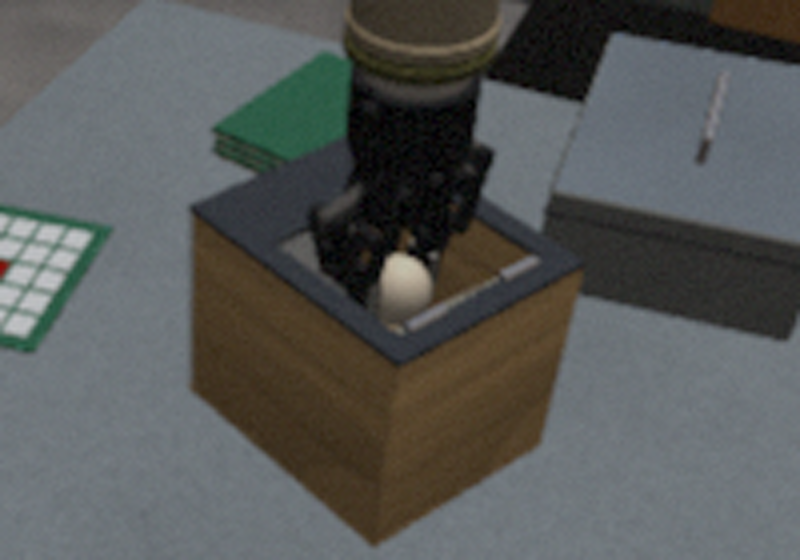

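The flap is well open with the gripped ball (261,256) about 30 mm below the top, roughly centred, with finger clearance on both sides. Releasing with a part opening.

```bash
python3 -m inch '[{"grip":0.7,"x":0,"y":0,"z":0,"ax":0,"ay":0,"az":0},{"grip":0.7,"x":0,"y":0,"z":0,"ax":0,"ay":0,"az":0},{"grip":0.7,"x":0,"y":0,"z":0,"ax":0,"ay":0,"az":0},{"grip":0.7,"x":0,"y":0,"z":0,"ax":0,"ay":0,"az":0},{"grip":0.7,"x":0,"y":0,"z":0,"ax":0,"ay":0,"az":0},{"grip":0.7,"x":0,"y":0,"z":0,"ax":0,"ay":0,"az":0}]'
python3 - <<'E'
from h import *
import cv2
s=robot.sense();print(s['opening'],s['contact_force'])
cv2.imwrite('pics/w7.png',robot.grab_frame('wrist'))
E
```

```text
time: 6.88
ee_pos: [0.4931, -0.2474, 0.1091]
eef_rot: [-1.577, 0.006, -0.439]
contact_force: [-0.9, -3.0, 5.6]
opening: 0.0599
0.05987142177410503 [-0.90640841 -3.01429878  5.63538655]
```

View pics/w7.png

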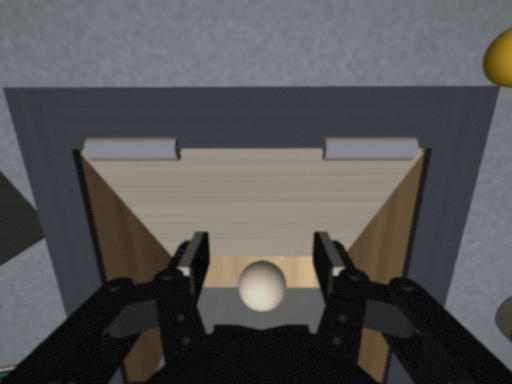

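The ball has dropped to the box floor at (262,286), clear of the fingers. Lifting out.

```bash
python3 -m inch '[{"grip":0.7,"x":0,"y":0,"z":0.3,"ax":0,"ay":0,"az":0},{"grip":0.7,"x":0,"y":0,"z":0.8,"ax":0,"ay":0,"az":0},{"grip":0.7,"x":0,"y":0,"z":1.3,"ax":0,"ay":0,"az":0},{"grip":0.7,"x":0,"y":0,"z":1.9,"ax":0,"ay":0,"az":0},{"grip":0.7,"x":0,"y":0,"z":2.5,"ax":0,"ay":0,"az":0},{"grip":0.7,"x":0,"y":0,"z":3.1,"ax":0,"ay":0,"az":0},{"grip":0.7,"x":0,"y":0,"z":3.7,"ax":0,"ay":0,"az":0},{"grip":0.7,"x":0,"y":0,"z":4.2,"ax":0,"ay":0,"az":0}]'
python3 -m inch '[{"grip":0.7,"x":0,"y":0,"z":0.3,"ax":0,"ay":0,"az":0},{"grip":0.7,"x":0,"y":0,"z":0.3,"ax":0,"ay":0,"az":0},{"grip":0.7,"x":0,"y":0,"z":0.3,"ax":0,"ay":0,"az":0},{"grip":0.7,"x":0,"y":0,"z":0.3,"ax":0,"ay":0,"az":0},{"grip":0.7,"x":0,"y":0,"z":0.3,"ax":0,"ay":0,"az":0},{"grip":0.7,"x":0,"y":0,"z":0.3,"ax":0,"ay":0,"az":0},{"grip":0.7,"x":0,"y":0,"z":0.3,"ax":0,"ay":0,"az":0},{"grip":0.7,"x":0,"y":0,"z":0.3,"ax":0,"ay":0,"az":0}]'
python3 - <<'E'
from h import *
import cv2
s=robot.sense();print(s['opening'],s['contact_force'])
cv2.imwrite('pics/w8.png',robot.grab_frame('wrist'))
cv2.imwrite('pics/s8.png',robot.grab_frame('side'))
E
```

```text
time: 7.6
ee_pos: [0.4931, -0.2472, 0.2796]
eef_rot: [-1.576, 0.005, -0.439]
contact_force: [0.5, 0.2, 0.8]
opening: 0.0599
time: 8.27
ee_pos: [0.4929, -0.2471, 0.2912]
eef_rot: [-1.576, 0.006, -0.439]
contact_force: [-0.3, -0.2, -0.0]
opening: 0.0599
0.05991217824449323 [-0.2963724  -0.19195988 -0.02656132]
```

View pics/w8.png

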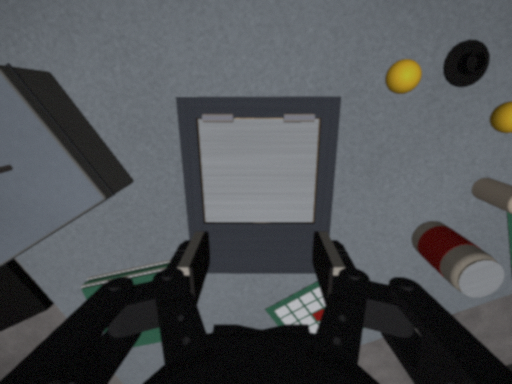

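View pics/s8.png

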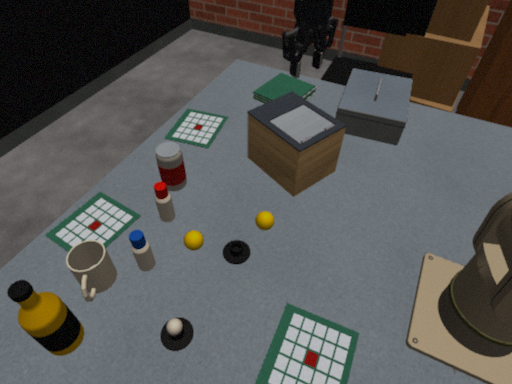

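The flap is shut and level (wrist view, centred near (259,170)). The raffle ball is still at side (175,327), the call ball's stand is empty, and the arm is clear of everything.

```bash
python3 -c "
from rig import robot
print(robot.sign_off())"
```

```text
the job is handed in; nothing more can be done
None
```

The call ball is in the return box and the flap is shut behind it; I handed the job in after about 8.4 s of the 35 s allowed. I took the ball off its stand, pushed it through the flap to about 30 mm below the top by the arm's pose, and let go there.

- **Ball and flap:** the wrist picture after release showed the ball on the box floor, clear of the fingers. After I lifted away, the pictures showed the flap level and the force reading was about 0 N.
- **Raffle ball:** it was still at the same pixel in the side view as at the start, and the yellow balls were not touched.
- **Disagreements:** the fixed and wrist cameras differed by up to about 7 mm on the ball and mouth positions. I used values between them, which was close enough. The fingers read 43–44 mm open on the 46 mm ball, but the grip held throughout.

No check failed. The sign-off gives no verdict, so I can't confirm how the job was judged.

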